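# Snap the lid onto the storage tub

## Robot

A 7-joint arm with a two-finger parallel gripper is mounted at the origin on a cart in front of the work surface, level with it; the furniture and walls round the work are solid. World frame = base frame: x ahead of the robot, y to its left, z up, the work surface at z = 0. Lengths are in mm, angles in rad, forces in N, time in s.
With the tool pointing down it reaches from about 350 to 775 mm from the base axis. Payload 3.1 kg.
Tool frame: the origin (TCP) lies midway between the tips of the shut fingers; the grasp point (between the pads) lies 19 mm behind it; z points along the fingers, y is the line along which they close (so a half turn about z gives the same grasp; the last joint's range is limited). The gripper opens to 85 mm and grips with 20 to 120 N. Pads are 22 mm wide; open, the fingers measure 114 mm over their backs; the gripper's body (76 mm by 85 mm) begins 54 mm behind the grasp point. The pads swing forward as they close: fully open they stand 13 mm farther back than shut.
Start: joints at [-1.366, 0.311, 0.014, 1.512, -0.004, 1.319, -0.027], TCP at [134.337, 533.358, 231.304] pointing down, gripper open.
Joint ranges: [-2.7, 2.7], [-0.3, 1.91], [-1.27, 1.3], [0.12, 2.57], [-1.44, 4.58], [0.2, 2.03], [-3.05, 3.05]. Speed limits (rad/s): [2.79, 2.79, 3.14, 3.14, 3.14, 3.14, 3.14].

## Interface

Orientations are given as a unit quaternion [x, y, z, w].
In Python, from bench import arm gives the robot as it stands.
- The arm moves only by the shell command python3 -m creep 'ROWS' [FORCE]. ROWS is JSON, one flat list of numbers, 7 for each row, row after row: the turn, a rotation vector about the tool's x, y, z in rad, then the shift along the tool's x, y, z in m, then the finger opening in m, from 0 to 0.0854. A call has exactly 8 rows; each row shifts and turns the commanded pose from where the row before left it, along the tool's axes as they then stand; what a row does not reach is not made up. A row lasts 1/8 s, in which the tool goes at most 62.5 mm and 10.7 degrees, less where a joint would pass 70% of its speed; a pose out of reach is approached as far as the arm can. A call is refused whole if a number of a shift passes 0.0625 or a number of a turn 0.188, either way. A call with a gripper value outside its range is refused whole. The fingers move at their own pace and stop on an object; FORCE is the grip in N (left out, the last holds). Time passes only in rows, so rows that do not move let the fingers close, or fill a call up. It gives the time, the measured TCP pose, the force, the opening and the grip force at its end, in the units of the state.
- arm.sense(): the state, without advancing time (a new reading comes with each control period).
- arm.camera(name): name is "side" or "top"; returns a dict with "pixels" (400x640x3 uint8, blue, green, red), "fx", "fy", "cx", "cy" (pixels), "D" ([k1, k2, p1, p2, k3] as OpenCV has them; the pictures are not rectified), "extrinsics" (4x4, takes a point from world to camera coordinates). Camera axes: x right, y up, looking along -z (the intrinsics and any distortion apply to the point x, -y, -z); pixel columns grow to the right and rows downward; lengths in mm; the calibration is good to about 2 mm. A picture is of the moment at which its call begins. There is no depth.
- arm.hand_in(): hands the job in; it is judged then, once.
The state is a dict: "t": time; "joint_pos": joint angles; "qvel": joint speeds; "joint_efforts": joint torques, N m; "position": TCP position; "eef_rot": TCP orientation; "contact_force": force on the tool from outside, world axes, zero at the start; "ft_torque": the same for the moment, N m; "opening": finger opening in mm; "gripper_force": force on a finger pad.
Only numpy, scipy, OpenCV 4.12 (cv2) and the standard library are available. Lean on these libraries where they do the work, as an engineer would, in place of code of your own. Each camera call takes 0.05 s, during which the arm holds its last target. There are 200 camera calls.

## Task

Put the blue lid on the white tub and press it down until it has snapped fully home under both orange ears, lying flush on the rim all round. Leave the tub standing about where it is, and do not disturb the other things on the worktop.

Things in the scene. Friction and masses are not known exactly. Their poses are not given: they have to be found in the camera images.
- tub: Open round white storage tub, loose, about 0.5 kg, smaller green and yellow tubs nested inside. 80 mm tall; rim 136 mm across outside, mouth 130 mm; foot 110 mm across. Origin: centre of its underside; z up. Two orange spring ears stand on opposite sides, on its +x and -x axis. It stands in front of the robot on one side, the lid on the other.
- tub_rim (a point): centre of the tub's mouth at rim height, 80 mm above its underside; axes as the tub's
- tub_ear_a (a point): tip of the orange ear on the tub's +x side, 68 mm from the tub's axis, 8 mm above the rim. The ear is 36 mm wide; above the tip it slopes outward, up to 23 mm above the rim, to guide the lid in. Forced down, the lid's edge pushes the ear outward (2.4 N/mm) and the ear clicks back over it; this takes about 10 to 13 N on the lid beside the ear (20 N in the middle for both).
- tub_ear_b (a point): the same for the ear on the tub's -x side
- lid: Loose round blue lid, about 60 g, lying right way up. Flange 144 mm across, 4 mm thick; under it a tapered plug, 20 mm deep, 123 mm across at the flange and 108 mm at the bottom, that goes into the tub's mouth. Origin: centre of the plug's underside; z up; x along the handle. A disc 88 mm across in the middle of its top stands 1 mm proud. Any yaw fits the tub.
- lid_handle (a point): centre of the lid's white handle bar, 51 mm above the lid's origin: bar 70 mm long along the lid's x, 16 mm thick along its y, 14 mm tall, on two posts 26 mm either side of the centre; 20 mm free under the bar
- lid_seat (a point): centre of the underside of the lid's flange, 20 mm above the lid's origin (the flange's top is 24 mm above it). It meets tub_rim when the lid is home. Set on the tub unpressed, the lid rests on the slopes of the ears with this point about 12 mm above the rim.
- mug: bystander: two-tone cream mug, 90 mm wide with its handle 120 mm, 94 mm tall; origin under its centre
- salt_box: bystander: pale green carton, 56x80x132 mm; origin under its centre
- jar: bystander: glass jar with a green lid, 89 mm wide, 142 mm tall; origin under its centre
- tin: bystander: low food tin, 86 mm wide, 40 mm tall; origin under its centre
- tea_box: bystander: red carton, 68x122x98 mm; origin under its centre
- spice: bystander: small glass spice jar with a green cap, 46 mm wide, 106 mm tall; origin under its centre

How it is judged (in metres and radians):
At the end, for the whole second after the job is handed in: The lid's flange lies on the tub's rim (within 2 mm of it, centred within 6 mm, parallel within 0.03 rad), which it does only when it is snapped under both ears; the tub stands upright on the worktop within 60 mm of where it was; lid and tub are at rest (z of lid_seat in the frame of tub_rim between -0.003 and 0.002 m and horizontal distance between lid_seat and tub_rim below 0.006 m and angle between the z axis of lid and the z axis of tub, either way round below 0.03 rad and angle between tub's own z axis and vertical below 0.05 rad and angle between lid's own z axis and vertical below 0.08 rad and height (world z) of tub between -0.004 and 0.004 m and distance of tub from where it was at the start of the episode below 0.06 m and linear speed of each of lid, tub below 0.01 m/s); the robot touches nothing.
It fails at once if one of the bystanders (mug, cartons, jar, tin, spice jar) is shifted by more than 30 mm or tipped (distance of any of mug, salt_box, jar, tin, tea_box, spice from where it was at the start of the episode above 0.03 m or angle between any of mug, salt_box, jar, tin, tea_box, spice's own z axis and vertical above 0.35 rad).
It fails at once if the tub is tipped by more than 0.4 rad (angle between tub's own z axis and vertical above 0.4 rad).
It also fails if it takes over 51 s, if anything falls off the work surface, if the arm or the gripper's body presses on something with over 40 N, if the wrist force passes 120 N, or if a joint passes its speed limit or range.

## Working session

There is one attempt and no reset: what is moved stays moved. The work goes in short steps, Python scripts to look and compute and a shell command to move; the robot and the scene stay as the last step left them, time stands still between calls to the robot, and variables do not carry over. Pictures are saved under pics/ and viewed, at most 10 in all, crops included, and the job is handed in when it is done.

```bash
mkdir -p pics; ls; python3 - <<'E'
from bench import arm
import cv2, pickle
s=arm.sense(); print({k:s[k] for k in('t','position','eef_rot','opening','contact_force')})
for n in('side','top'):
    c=arm.camera(n); cv2.imwrite(f'pics/{n}0.png',c['pixels']); pickle.dump(c,open(f'{n}0.pkl','wb')); print(n,c['fx'],c['D'],c['extrinsics'])
E
```

```text
pics
{'t': 0.0, 'position': array([134.17177414, 532.6228468 , 230.18926977]), 'eef_rot': array([ 1.23029658e-01,  9.92402273e-01, -1.19282006e-03, -8.93911981e-05]), 'opening': 85.59299647847284, 'contact_force': array([-0.62406249, -0.59155923, -0.57200296])}
side 423.69806908941706 [0.0018388 0.        0.        0.        0.       ] [[ 8.62843363e-01 -5.05280021e-01  1.39079587e-02 -5.18134724e+02]
 [ 1.98463757e-01  3.63956099e-01  9.10026425e-01 -2.17876369e+02]
 [-4.64880058e-01 -7.82450035e-01  4.14316876e-01 -1.06566798e+03]
 [ 0.00000000e+00  0.00000000e+00  0.00000000e+00  1.00000000e+00]]
top 371.63752363452653 [0.02661889 0.         0.         0.         0.        ] [[-6.06740155e-04 -9.99828351e-01  1.85175905e-02  1.87453991e-01]
 [ 9.96272869e-01  9.92868547e-04  8.62518736e-02 -6.03265932e+02]
 [-8.62554540e-02  1.85009055e-02  9.96101256e-01 -1.28519421e+03]
 [ 0.00000000e+00  0.00000000e+00  0.00000000e+00  1.00000000e+00]]
```

View pics/side0.png

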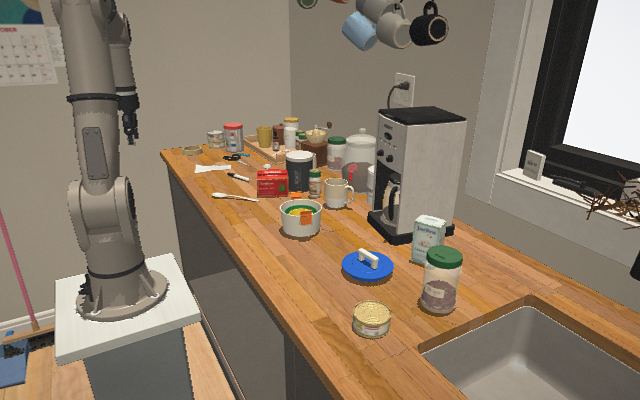

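View pics/top0.png

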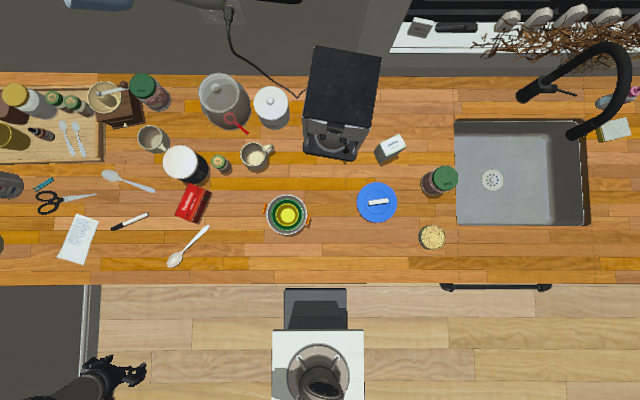

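The side view shows the lid at (368,266), its handle at (368,258) and the tub at (301,215). In the top view the tub is at (287,215), with ears left and right, and the lid is at (377,203) with its handle roughly horizontal.

```bash
cat > h.py <<'E'
import numpy as np, cv2, pickle
F=np.diag([1.,-1,-1])
def par(c):
    E=c['extrinsics']; R=F@E[:3,:3]; t=F@E[:3,3]
    K=np.array([[c['fx'],0,c['cx']],[0,c['fy'],c['cy']],[0,0,1.]]); return R,t,K,np.array(c['D'],float)
def ray(c,p):
    R,t,K,D=par(c); u=cv2.undistortPoints(np.array([[p]],float),K,D)[0,0]
    return -R.T@t, R.T@np.array([u[0],u[1],1])
def onz(c,p,z):
    o,d=ray(c,p); return o+d*(z-o[2])/d[2]
def tri(c1,p1,c2,p2):
    o,d=ray(c1,p1);q,e=ray(c2,p2)
    s=np.linalg.lstsq(np.c_[d,-e],q-o,rcond=None)[0]; a=o+s[0]*d;b=q+s[1]*e
    return (a+b)/2,np.linalg.norm(a-b)
def proj(c,P):
    R,t,K,D=par(c); return cv2.projectPoints(np.array(P,float).reshape(-1,1,3),cv2.Rodrigues(R)[0],t,K,D)[0][:,0]
E
python3 - <<'E'
from h import *
C={n:pickle.load(open(n+'0.pkl','rb')) for n in('side','top')}
roi={'side':{'lid':(330,235,405,290),'tub':(270,185,335,245)},'top':{'lid':(350,175,405,230),'tub':(255,185,320,245)}}
out=[]
for n in('side','top'):
    im=C[n]['pixels']; hsv=cv2.cvtColor(im,cv2.COLOR_BGR2HSV)
    def m(name,lo,hi):
        x0,y0,x1,y1=roi[n][name]; k=np.zeros(im.shape[:2],np.uint8); k[y0:y1,x0:x1]=cv2.inRange(hsv,lo,hi)[y0:y1,x0:x1]; return k
    blue=m('lid',(100,120,60),(130,255,255)); 
    pts=cv2.findNonZero(blue); print(n,'lid bbox',cv2.boundingRect(pts),cv2.fitEllipse(cv2.convexHull(pts)))
    w=m('lid',(0,0,170),(180,70,255)); nn,l,st,ce=cv2.connectedComponentsWithStats(w); i=1+np.argmax(st[1:,4]); print(' handle',ce[i],st[i],cv2.minAreaRect(cv2.findNonZero((l==i).astype(np.uint8))))
    o=m('tub',(5,210,200),(13,255,255)); nn,l,st,ce=cv2.connectedComponentsWithStats(o)
    for i in range(1,nn):
        if st[i,4]>4: print(' ear',ce[i],st[i])
    a=[cv2.resize(im[r[1]:r[3],r[0]:r[2]],(400,300),interpolation=cv2.INTER_NEAREST) for r in roi[n].values()]; out.append(np.hstack(a))
cv2.imwrite('pics/crop.png',np.vstack(out))
E
```

```text
side lid bbox (342, 251, 52, 31) ((367.2172546386719, 265.6390075683594), (30.413433074951172, 50.995391845703125), 94.05261993408203)
 handle [368.69318182 254.06818182] [359 248  20  14  88] ((368.576904296875, 253.88458251953125), (21.355958938598633, 4.714951515197754), 33.6900634765625)
top lid bbox (357, 183, 40, 40) ((376.404541015625, 202.0698699951172), (39.66776657104492, 40.29441833496094), 109.66226959228516)
 handle [378.24719101 201.04494382] [368 198  21   7  89] ((378.0799560546875, 201.0599822998047), (4.38406229019165, 19.940412521362305), 81.8698959350586)
```

View pics/crop.png

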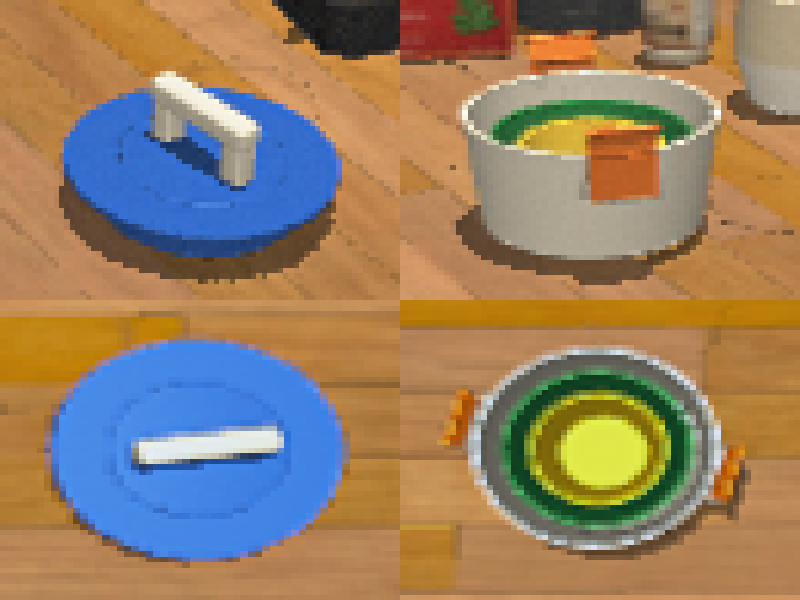

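The crops show the lid clearly: the bar is centred at side (368.6,254.1) and top (378.2,201.0). The rim spans side x 280–322 and y 199–216.6, and top x 266–307.3 and y 194.2–235. The ears are at top (264.7,208.5) and (308.9,219.5).

```bash
python3 - <<'E'
from h import *
S,T=[pickle.load(open(n+'0.pkl','rb')) for n in('side','top')]
print('handle',tri(S,(368.6,254),T,(378.2,201)))
r=tri(S,(301,207.6),T,(286.7,214.6));print('rim',r)
print('lid flange top via top z24',onz(T,(376.4,202.07),24),'lid tri',tri(S,(367.2,264.5),T,(376.4,202.07)))
e=[onz(T,p,50) for p in((369.2,202.8),(387.6,200.2))]; d=e[1]-e[0]; print('handle len',np.hypot(*d[:2]),'yaw',np.arctan2(d[1],d[0]))
print('rim at z80 top',onz(T,(286.7,214.6),80),'ears',onz(T,(264.7,208.5),95),onz(T,(308.9,219.5),95))
for nm,c in(('s',S),('t',T)):
  P=onz(T,(286.7,214.6),80); a=np.linspace(0,6.283,9)[:8]
  print(nm,np.round(proj(c,[P+68*np.array([np.cos(x),np.sin(x),0]) for x in a]),1).tolist())
E
```

```text
handle (array([ 600.08017499, -207.9534487 ,   54.45364628]), np.float64(3.980872266845003))
rim (array([552.208436  , 106.19725352,  79.41119164]), np.float64(4.893391683471079))
lid flange top via top z24 [ 597.14642042 -205.94957858   24.        ] lid tri (array([ 598.63482887, -207.25630913,   21.00383896]), np.float64(2.896567981275881))
handle len 64.75186868808093 yaw -1.429536547617912
rim at z80 top [549.98278739 107.23465563  80.        ] ears [569.5519736  179.39225332  95.        ] [532.97925429  32.4301744   95.        ]
s [[317.9, 203.4], [305.8, 199.5], [290.4, 200.2], [279.7, 205.1], [280.2, 211.7], [292.6, 216.2], [309.3, 215.4], [319.7, 210.0]]
t [[286.8, 194.5], [272.5, 200.4], [266.4, 214.6], [272.2, 228.9], [286.6, 234.9], [300.9, 228.9], [306.9, 214.6], [301.1, 200.4]]
```

```bash
python3 -m creep '[0,0,0,-0.044,-0.042,0,0.085, 0,0,0,-0.044,-0.042,0,0.085, 0,0,0,-0.044,-0.042,0,0.085, 0,0,0,-0.044,-0.042,0,0.085, 0,0,0,-0.044,-0.042,0,0.085, 0,0,0,-0.044,-0.042,0,0.085, 0,0,0,-0.044,-0.042,0,0.085, 0,0,0,-0.044,-0.042,0,0.085]' 60
```

```text
t: 1.1
position: [394.1, 119.8, 231.2]
eef_rot: [0.123, 0.992, 0.0, 0.0]
contact_force: [1.0, 0.3, -0.3]
opening: 85.1
gripper_force: 0.0
```

```bash
python3 -m creep '[0,0,0,-0.04,-0.038,0,0.085, 0,0,0,-0.04,-0.038,0,0.085, 0,0,0,-0.04,-0.038,0,0.085, 0,0,0,-0.04,-0.038,0,0.085, 0,0,0,-0.04,-0.038,0,0.085, 0,0,0,-0.04,-0.038,0,0.085, 0,0,0,-0.04,-0.038,0,0.085, 0,0,0.17,0,0,0,0.085]' && python3 -m creep '[0,0,0.17,0,0,0.01,0.085, 0,0,0.17,0,0,0.01,0.085, 0,0,0.17,0,0,0.02,0.085, 0,0,0.17,0,0,0.02,0.085, 0,0,0.17,0,0,0.02,0.085, 0,0,0.163,0,0,0.02,0.085, 0,0,0,0,0,0.01,0.085, 0,0,0,0,0,0,0.085]'; python3 - <<'E'
from h import *
from bench import arm
s=arm.sense();print(s['position'],s['joint_pos'])
out=[]
for n,r in(('side',(310,180,430,300)),('top',(340,165,415,240))):
    c=arm.camera(n);pickle.dump(c,open(n+'1.pkl','wb'));out.append(cv2.resize(c['pixels'][r[1]:r[3],r[0]:r[2]],(400,400),interpolation=cv2.INTER_NEAREST))
cv2.imwrite('pics/c1.png',np.hstack(out))
from scipy.spatial.transform import Rotation as R
print(R.from_quat(s['eef_rot']).as_matrix())
E
```

```text
t: 2.1
position: [599.3, -211.3, 229.3]
eef_rot: [0.213, 0.977, -0.003, -0.001]
contact_force: [-0.5, 0.2, -0.4]
opening: 85.0
gripper_force: 0.0
t: 3.1
position: [599.7, -204.3, 120.3]
eef_rot: [0.655, 0.756, -0.0, -0.001]
contact_force: [-0.3, -0.3, -0.4]
opening: 85.4
gripper_force: 0.0
[ 599.66407585 -204.27977532  120.34760112] [-0.23974658  0.70185876  0.90083545  1.44625867 -0.55913843  1.26493156
  0.85817957]
[[-1.42961623e-01  9.89726447e-01 -1.87985749e-03]
 [ 9.89727698e-01  1.42963261e-01  7.67347791e-04]
 [ 1.02821496e-03 -1.75084574e-03 -9.99997939e-01]]
```

View pics/c1.png

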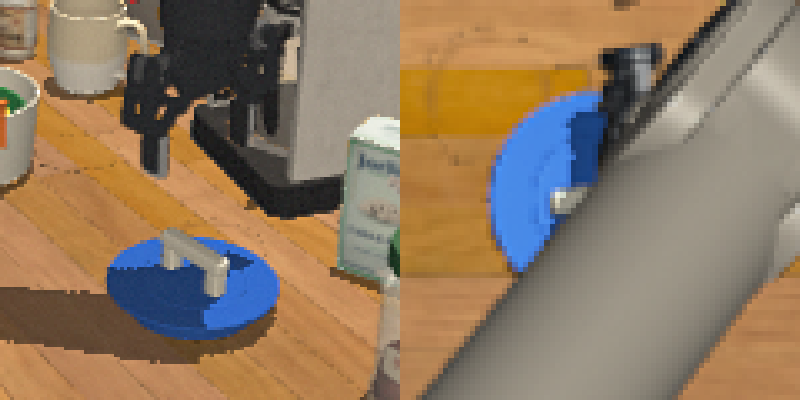

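The fingers straddle the bar, and the left fingertip bottom is at side pixel (357,232.5). I'll check the camera against the tool with it.

```bash
python3 - <<'E'
from h import *
S=pickle.load(open('side1.pkl','rb'))
p=np.array([599.7,-204.3,120.3]);y=np.array([.99,.143,0])
for o in(43,50,57): print(o,proj(S,[p-o*y+[0,0,13]]), 'dpix per mm x,y,z:' ,(proj(S,np.eye(3)*10+p)-proj(S,[p]))/10)
# handle predictions in side
for P in([600,-208,51],[599,-206,51],[600,-210,51],[598,-206,51]): print(P,proj(S,[P]))
E
```

```text
43 [[356.4705177  232.44205807]] dpix per mm x,y,z: [[ 0.30499455 -0.08350702]
 [-0.21403043 -0.15126967]
 [ 0.0194664  -0.33232087]]
50 [[354.46232376 233.19901018]] dpix per mm x,y,z: [[ 0.30499455 -0.08350702]
 [-0.21403043 -0.15126967]
 [ 0.0194664  -0.33232087]]
57 [[352.43946893 233.96149171]] dpix per mm x,y,z: [[ 0.30499455 -0.08350702]
 [-0.21403043 -0.15126967]
 [ 0.0194664  -0.33232087]]
[600, -208, 51] [[367.79645266 255.19446588]]
[599, -206, 51] [[367.07677139 254.95706808]]
[600, -210, 51] [[368.21780953 255.52370198]]
[598, -206, 51] [[366.777072 255.048092]]
```

```bash
python3 -m creep '[0,0,0,-0.002,-0.002,0.012,0.085, 0,0,0,0,0,0.012,0.085, 0,0,0,0,0,0.012,0.085, 0,0,0,0,0,0.012,0.085, 0,0,0,0,0,0.012,0.085, 0,0,0,0,0,0.012,0.085, 0,0,0,0,0,0.012,0.085, 0,0,0,0,0,0.003,0.085]' && python3 -m creep '[0,0,0,0,0,0,0, 0,0,0,0,0,0,0, 0,0,0,0,0,0,0, 0,0,0,0,0,0,0, 0,0,0,0,0,0,0, 0,0,0,0,0,0,0, 0,0,0,0,0,0,0, 0,0,0,0,0,0,0]' 80
```

```text
t: 4.2
position: [597.9, -206.6, 33.1]
eef_rot: [0.656, 0.755, -0.0, -0.001]
contact_force: [-0.9, 0.4, 0.0]
opening: 84.9
gripper_force: 0.0
t: 5.2
position: [598.9, -207.3, 34.9]
eef_rot: [0.656, 0.755, 0.0, 0.001]
contact_force: [-0.2, 0.6, 5.4]
opening: 14.2
gripper_force: 80.1
```

```bash
python3 -m creep '[0,0,0,0,0,-0.01,0, 0,0,0,0,0,-0.015,0, 0,0,0,0,0,-0.02,0, 0,0,0,0,0,-0.025,0, 0,0,0,0,0,-0.025,0, 0,0,0,0,0,-0.025,0, 0,0,0,0,0,-0.02,0, 0,0,0,0,0,0,0]'; python3 - <<'E'
from h import *
from bench import arm
s=arm.sense();print(s['position'],s['joint_pos'],s['contact_force'],s['opening'])
out=[]
for n,r in(('side',(310,160,430,280)),('top',(330,155,430,255))):
    c=arm.camera(n);pickle.dump(c,open(n+'2.pkl','wb'));out.append(cv2.resize(c['pixels'][r[1]:r[3],r[0]:r[2]],(400,400),interpolation=cv2.INTER_NEAREST))
cv2.imwrite('pics/c2.png',np.hstack(out))
E
```

```text
t: 6.2
position: [599.6, -208.2, 177.3]
eef_rot: [0.656, 0.755, 0.001, 0.002]
contact_force: [0.2, -0.5, -1.1]
opening: 14.5
gripper_force: 79.6
[ 599.55437659 -208.21252667  177.34589892] [-0.24285925  0.65368226  0.93157644  1.37418844 -0.5230011   1.363679
  0.83140963] [ 0.15070736 -0.4995851  -1.05222658] 14.465042660950791
```

View pics/c2.png

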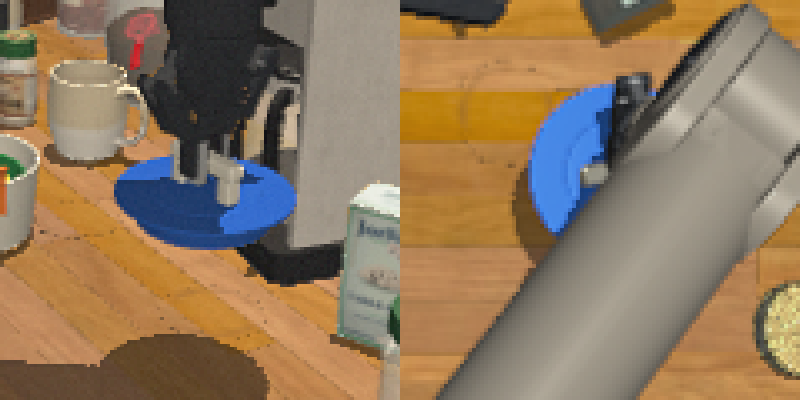

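The lid is held level. The flange is centred near side (371.5,218), and the arm partly hides it in the top view. Next I'll carry it over the tub.

```bash
python3 -m creep '[0,0,0,0.02,0,0,0, 0,0,0,0.045,-0.001,0,0, 0,0,0,0.055,-0.001,0,0, 0,0,0,0.055,-0.001,0,0, 0,0,0,0.055,-0.001,0,0, 0,0,0,0.045,0,0,0, 0,0,0,0.03,0,0,0, 0,0,0,0.014,0,0,0]'; python3 -m creep '[0,0,0,0,0,0.01,0, 0,0,0,0,0,0.01,0, 0,0,0,0,0,0,0, 0,0,0,0,0,0,0, 0,0,0,0,0,0,0, 0,0,0,0,0,0,0, 0,0,0,0,0,0,0, 0,0,0,0,0,0,0]';python3 - <<'E'
from h import *
from bench import arm
s=arm.sense();print(s['position'],s['joint_pos'],s['contact_force'],s['opening'])
out=[]
for n,r in(('side',(250,150,350,250)),('top',(237,165,337,265))):
    c=arm.camera(n);pickle.dump(c,open(n+'3.pkl','wb'));out.append(cv2.resize(c['pixels'][r[1]:r[3],r[0]:r[2]],(400,400),interpolation=cv2.INTER_NEAREST))
cv2.imwrite('pics/c3.png',np.hstack(out))
E
```

```text
t: 7.3
position: [548.5, 110.9, 173.1]
eef_rot: [0.654, 0.756, -0.001, -0.001]
contact_force: [0.3, -0.8, -0.9]
opening: 14.3
gripper_force: 79.5
t: 8.3
position: [549.7, 108.4, 154.4]
eef_rot: [0.655, 0.755, 0.0, 0.0]
contact_force: [1.0, -0.6, -0.2]
opening: 14.5
gripper_force: 79.5
[549.71830376 108.35026818 154.4036561 ] [-0.89704605  0.53172629  0.97726685  1.62813475 -0.46204675  1.23163378
  0.31502128] [ 0.97011226 -0.64592972 -0.1715786 ] 14.474602436832587
```

View pics/c3.png

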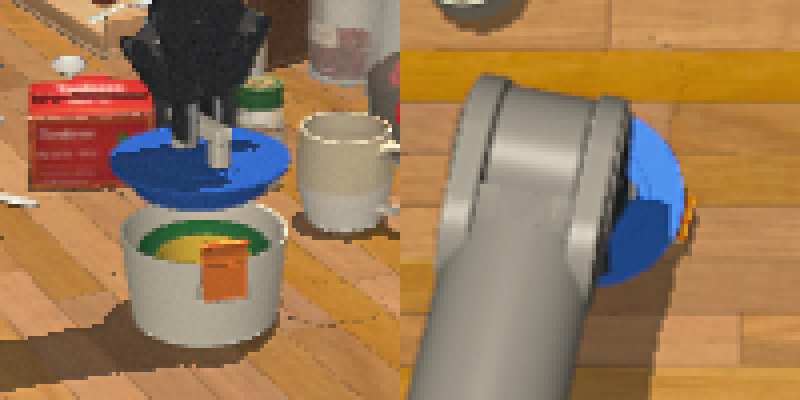

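In the side view the lid hovers over the tub: lid u 277–323, rim u 280–322. The top view shows only the lid's right and bottom arcs. I'll fit the lid against the tub, with camera offsets left free.

```bash
python3 - <<'E'
from h import *
from scipy.optimize import least_squares
S,T=[pickle.load(open(n+'3.pkl','rb')) for n in('side','top')]
def blue(c,r):
    hsv=cv2.cvtColor(c['pixels'],cv2.COLOR_BGR2HSV);k=np.zeros(hsv.shape[:2],np.uint8);x0,y0,x1,y1=r
    k[y0:y1,x0:x1]=cv2.inRange(hsv,(100,120,50),(130,255,255))[y0:y1,x0:x1]
    n,l,st,ce=cv2.connectedComponentsWithStats(k);i=1+np.argmax(st[1:,4]);return st[i]
bs=blue(S,(265,170,335,215));bt=blue(T,(270,180,325,250));print(bs,bt)
a=np.linspace(0,2*np.pi,181);circ=lambda p,r,z:np.c_[p[0]+r*np.cos(a),p[1]+r*np.sin(a),0*a+p[2]+z]
def res(q):
    tub=np.r_[q[:2],0];lid=q[2:5];so=q[5:7];to=q[7:9]
    L=np.vstack([circ(lid,72,24),circ(lid,72,20),circ(lid,54,0)])
    ls=proj(S,L)+so;lt=proj(T,L)+to;rs=proj(S,circ(tub,68,80))+so;rt=proj(T,circ(tub,68,80))+to
    return np.r_[ls[:,0].min()-(bs[0]-.5),ls[:,0].max()-(bs[0]+bs[2]-.5),ls[:,1].max()-(bs[1]+bs[3]-.5),
      lt[:,0].max()-(bt[0]+bt[2]-.5),lt[:,1].max()-(bt[1]+bt[3]-.5),
      rs[:,0].min()-279.5,rs[:,0].max()-321.6,rs[:,1].min()-199,rt[:,0].min()-265.8,rt[:,0].max()-306.9,rt[:,1].min()-194,rt[:,1].max()-234.6,
      q[5:9]/2,(q[4]-121)/2]
f=least_squares(res,[550,107,550,107,121,0,0,0,0.]);print(np.round(f.x,1),np.round(f.fun,2))
print('lid-tub',f.x[2:4]-f.x[:2])
E
```

```text
[278 181  44  21 606] [286 195  22  41 484]
[ 5.533e+02  1.085e+02  5.530e+02  1.104e+02  1.213e+02  2.000e-01
 -1.000e-01  2.000e-01  4.000e-01] [-0.5   0.89  0.3  -0.34  0.24 -0.19 -0.24 -0.27  0.46 -0.16 -0.07 -0.28
  0.1  -0.07  0.1   0.2   0.16]
lid-tub [-0.23283689  1.87225362]
```

```bash
python3 -m creep '[0,0,0,-0.001,0,0.008,0, 0,0,0,-0.001,0,0.008,0, 0,0,0,0,0,0.008,0, 0,0,0,0,0,0.008,0, 0,0,0,0,0,0.006,0, 0,0,0,0,0,0.004,0, 0,0,0,0,0,0.003,0, 0,0,0,0,0,0,0]' && python3 -m creep '[0,0,0,0,0,0.002,0, 0,0,0,0,0,0.001,0, 0,0,0,0,0,0.001,0, 0,0,0,0,0,0.001,0, 0,0,0,0,0,0.001,0, 0,0,0,0,0,0,0, 0,0,0,0,0,0,0, 0,0,0,0,0,0,0]' 120
```

```text
t: 9.4
position: [550.5, 107.1, 109.6]
eef_rot: [0.655, 0.755, 0.001, 0.0]
contact_force: [0.3, 1.5, 0.5]
opening: 14.6
gripper_force: 79.6
t: 10.4
position: [551.3, 107.4, 105.0]
eef_rot: [0.655, 0.756, 0.002, 0.0]
contact_force: [-0.7, 3.1, 8.8]
opening: 13.9
gripper_force: 120.2
```

```bash
python3 -m creep '[0,0,0,0,0,0.002,0, 0,0,0,0,0,0.002,0, 0,0,0,0,0,0.001,0, 0,0,0,0,0,0.001,0, 0,0,0,0,0,0,0, 0,0,0,0,0,0,0, 0,0,0,0,0,0,0, 0,0,0,0,0,0,0]' && python3 -m creep '[0,0,0,0,0,0.002,0, 0,0,0,0,0,0.001,0, 0,0,0,0,0,0.001,0, 0,0,0,0,0,0.001,0, 0,0,0,0,0,0.001,0, 0,0,0,0,0,0,0, 0,0,0,0,0,0,0, 0,0,0,0,0,0,0]'; python3 -c "
from bench import arm
s=arm.sense();print(s['position'],s['contact_force'],s['ft_torque'])"
```

```text
t: 11.4
position: [552.3, 107.7, 102.6]
eef_rot: [0.655, 0.756, 0.004, 0.0]
contact_force: [-6.4, 3.6, 26.7]
opening: 13.7
gripper_force: 122.6
t: 12.4
position: [550.8, 106.9, 95.1]
eef_rot: [0.655, 0.755, 0.002, -0.0]
contact_force: [-5.8, 2.9, 24.1]
opening: 13.9
gripper_force: 122.2
[550.82000551 106.90585646  95.08801094] [-5.81484136  2.8559583  24.09374164] [0.51080634 1.37264804 0.07460363]
```

```bash
python3 -m creep '[0,0,0,0,0,0.002,0, 0,0,0,0,0,0.002,0, 0,0,0,0,0,0.001,0, 0,0,0,0,0,0.001,0, 0,0,0,0,0,0,0, 0,0,0,0,0,0,0, 0,0,0,0,0,0,0, 0,0,0,0,0,0,0]'; python3 - <<'E'
from h import *
from bench import arm
s=arm.sense();print(s['position'],s['contact_force'],s['ft_torque'])
c=arm.camera('side');pickle.dump(c,open('side4.pkl','wb'))
cv2.imwrite('pics/c4.png',cv2.resize(c['pixels'][170:250,250:350],(800,600),interpolation=cv2.INTER_CUBIC))
E
```

```text
t: 13.4
position: [550.9, 106.9, 94.9]
eef_rot: [0.655, 0.755, 0.003, -0.002]
contact_force: [-19.6, 3.9, 56.9]
opening: 13.5
gripper_force: 126.9
[550.93795075 106.94441392  94.88408718] [-19.64952937   3.94007104  56.86772584] [0.61017012 4.04931756 0.01475864]
```

View pics/c4.png

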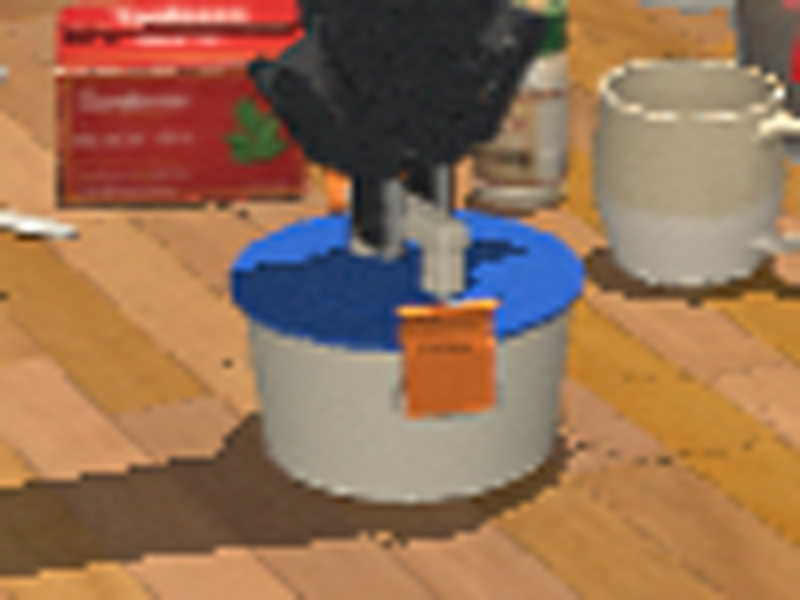

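The lid lies flush with its edge under the near ear, at about (450,310) in the crop, and further pushing no longer moves it. I'll ease off, release and withdraw.

```bash
python3 -m creep '[0,0,0,0,0,-0.003,0, 0,0,0,0,0,-0.003,0, 0,0,0,0,0,-0.002,0, 0,0,0,0,0,-0.001,0, 0,0,0,0,0,0,0, 0,0,0,0,0,0,0, 0,0,0,0,0,0,0, 0,0,0,0,0,0,0]' && python3 -m creep '[0,0,0,0,0,0,0.06, 0,0,0,0,0,0,0.06, 0,0,0,0,0,0,0.06, 0,0,0,0,0,0,0.06, 0,0,0,0,0,0,0.06, 0,0,0,0,0,0,0.06, 0,0,0,0,0,0,0.06, 0,0,0,0,0,0,0.06]'
```

```text
t: 14.45
position: [550.8, 106.9, 95.2]
eef_rot: [0.655, 0.755, 0.001, 0.0]
contact_force: [-0.3, 3.1, 7.7]
opening: 13.5
gripper_force: 119.9
t: 15.45
position: [550.0, 106.3, 94.3]
eef_rot: [0.655, 0.755, 0.0, 0.0]
contact_force: [-0.5, -0.8, 0.1]
opening: 60.4
gripper_force: 0.0
```

Now rise, and back towards the robot to clear the top view. Tool x ≈ world +y, tool y ≈ world +x.

```bash
python3 -m creep '[0,0,0,0,0,-0.01,0.06, 0,0,0,0,0,-0.02,0.06, 0,0,0,0,0,-0.025,0.06, 0,0,0,0,0,-0.03,0.06, 0,0,0,0,0,-0.03,0.06, 0,0,0,0,0,-0.03,0.06, 0,0,0,-0.03,0,-0.01,0.06, 0,0,0,-0.05,0,0,0.06]' && python3 -m creep '[0,0,0,-0.05,0,0,0.06, 0,0,0,-0.05,0,0,0.06, 0,0,0,-0.05,0,0,0.06, 0,0,0,-0.05,0,0,0.06, 0,0,0,-0.05,0,0,0.06, 0,0,0,-0.03,0,0,0.06, 0,0,0,-0.01,0,0,0.06, 0,0,0,0,0,0,0.06]'; python3 - <<'E'
from h import *
from bench import arm
out=[]
for n,r in(('side',(260,180,340,250)),('top',(247,180,327,250))):
    c=arm.camera(n);pickle.dump(c,open(n+'5.pkl','wb'));out.append(cv2.resize(c['pixels'][r[1]:r[3],r[0]:r[2]],(400,350),interpolation=cv2.INTER_CUBIC))
    hsv=cv2.cvtColor(c['pixels'],cv2.COLOR_BGR2HSV);k=cv2.inRange(hsv,(100,120,50),(130,255,255))[r[1]:r[3],r[0]:r[2]]
    x,y,w,h=cv2.boundingRect(k);print(n,'blue',x+r[0]-.5,x+w+r[0]-.5,y+r[1]-.5,y+h+r[1]-.5)
    a=np.linspace(0,6.283,91)
    P=proj(c,np.c_[553.3-3+72*np.cos(a),107+72*np.sin(a),0*a+84]);print(' pred',P.min(0),P.max(0))
cv2.imwrite('pics/c5.png',np.hstack(out))
E
```

```text
t: 16.45
position: [562.4, 28.7, 251.1]
eef_rot: [0.653, 0.757, 0.002, 0.001]
contact_force: [1.2, -0.4, -0.2]
opening: 59.8
gripper_force: 0.0
t: 17.45
position: [602.0, -259.9, 249.6]
eef_rot: [0.656, 0.755, 0.0, -0.0]
contact_force: [-0.5, -0.3, -0.8]
opening: 60.1
gripper_force: 0.0
side blue 278.5 322.5 197.5 216.5
 pred [277.16803866 197.6474409 ] [321.83978706 215.94146299]
top blue 265.5 307.5 193.5 235.5
 pred [265.16231101 193.10168901] [308.1519305  236.01676449]
```

View pics/c5.png

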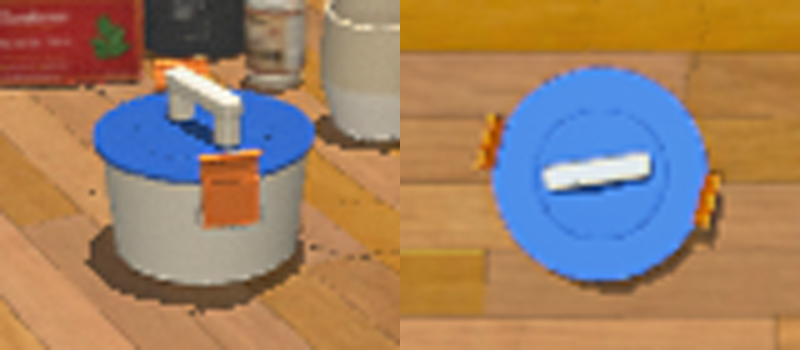

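The lid is flush and centred in both views. Its blue edges match the seated prediction within about 1 pixel, it sits between both ears, and the gripper is clear.

```bash
python3 -c "
from bench import arm
print(arm.hand_in())"
```

```text
the job is handed in; nothing more can be done
None
```

I pressed the lid onto the tub until it bottomed out; the final pictures show it flush and centred between both ears, with the gripper clear. I handed the job in at about 17.5 s of the 51 s allowed, but no verdict came back.

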